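Load a wax stick into the sealing-wax pen and draw it in with the trigger

ROBOT

A 6-joint arm with a two-finger parallel gripper is mounted at the origin on the work surface. World frame = base frame: x ahead of the robot, y to its left, z up, the work surface at z = 0. Lengths are in m, angles in rad, forces in N, time in s.
With the tool pointing down it reaches from about 0.375 to 0.975 m from the base axis. Payload 3.8 kg.
Tool frame: the origin (TCP) lies at the centre of the arm's flange, where the gripper is bolted on; the fingertips stand 173 mm ahead of it and the grasp point (between the pads) lies 155 mm ahead of it (bot.tip_reach is the distance from the TCP to the fingertips, in m); z points along the fingers, y is the line along which they close (so a half turn about z gives the same grasp; the last joint's range is limited). The gripper opens to 85 mm and grips with 20 to 120 N. Pads are 22 mm wide; open, the fingers measure 114 mm over their backs; the gripper's body (76 mm by 85 mm) begins 54 mm behind the grasp point. The pads swing forward as they close: fully open they stand 13 mm farther back than shut.
Start: joints at [-0.037, 0.264, 1.604, -0, 1.274, -0.037], TCP at [0.675, -0, 0.405] pointing down, gripper open.
Joint ranges: [-2.63, 2.63], [-0.94, 2.18], [0.31, 2.57], [-1.31, 4.45], [0, 2.66], [-2.55, 2.55]. Speed limits (rad/s): [2.57, 2.57, 3.14, 3.14, 3.14, 3.14].

INTERFACE

Orientations are given as a rotation vector (axis times angle).
In Python, from workcell import bot gives the robot as it stands.
- The arm moves only by the tool drive_tool, never from a script. Its arguments are lists of equal length, an entry for each row: "claw": the finger opening in mm, from 0 to 85.4; "slide": the shift along the world's x, y, z each as a share of 0.5 m, from -1 to 1, a list of three; "yaw": the turn about the world's z as a share of 180 degrees, from -1 to 1. A call has 1 to 8 rows; each row is the pose to reach, as a shift and turn from the pose commanded when the call began, turning the shorter way round; what a row does not reach only later rows make up. A row lasts 1/12 s, in which the tool goes at most 41.7 mm and 7.16 degrees, less where a joint would pass 70% of its speed; a pose out of reach is approached as far as the arm can. A call with a number of a shift or a turn outside -1 to 1 is refused whole. A call with a gripper value outside its range is refused whole. The fingers move at their own pace and stop on an object; "newtons" is the grip in N (left out, the last holds). Time passes only in rows, so rows that repeat a pose let the fingers close. It gives the time, the measured TCP pose, the force, the opening and the grip force at its end, in the units of the state.
- bot.read_state(): the state, without advancing time (a new reading comes with each control period).
- bot.read_camera(name): name is "scene" or "side" or "wrist"; returns a dict with "color" (420x560x3 uint8, red, green, blue), "depth" (420x560 float32, m along the optical axis (not along the pixel's ray), 0 where there is no reading), "mtx" (3x3 intrinsics, pixels), "eye" and "rotation" of the camera in the world. Camera axes: x right, y up, looking along -z (the intrinsics and any distortion apply to the point x, -y, -z); pixel columns grow to the right and rows downward; lengths in m; the calibration is good to about 2 mm. A picture is of the moment at which its call begins.
- bot.finish_job(): hands the job in; it is judged then, once.
The state is a dict: "time": time; "q": joint angles; "joint_vel": joint speeds; "joint_torque": joint torques, N m; "tool_pos": TCP position; "tcp_rot": TCP orientation; "wrist_force": force on the tool from outside, world axes, zero at the start; "torque": the same for the moment, N m; "width": opening from 0.0 (shut) to 1.0 (fully open); "grip_force": force on a finger pad.
Only numpy, scipy, OpenCV 4.12 (cv2) and the standard library are available. Lean on these libraries where they do the work, as an engineer would, in place of code of your own. Each camera call takes 0.05 s, during which the arm holds its last target. There are 200 camera calls.

TASK

Load the cold sealing-wax pen with the full-length wax stick (not the short stub): stand the stick in the opening on top of the pen, let go of it, then take it from above and press it down until its end is level with the rim. Then squeeze the pen's trigger right in and let it spring right out again, as often as needed, until the end of the stick is a good 15 mm down inside the barrel. Leave the trigger released, and leave everything else on the shelf where it is.

Things in the scene. Friction and masses are not known exactly. Their poses are not given: they have to be found in the camera images.
- pen: Sealing-wax pen, upright and nose down in a black stand plate (110 x 90 x 12 mm) screwed to the shelf; it cannot move. Round white barrel, 36 mm diameter, black collar (37 mm) on top; top rim 195 mm above the shelf. Origin: on the shelf under the barrel's axis; z up; the trigger is on its +x side. Smooth upright bore, 13 mm wide, 133 mm deep, open at the top only.
- pen_mouth (a point): Centre of the round opening in the pen's top, level with its rim, 195 mm above the shelf; z up, x towards the trigger. The opening is 21 mm wide at the rim and narrows like a funnel to the 13 mm bore 4 mm down. A stick let go in it stays upright and stops on a felt brake with about 40 mm of it inside; pushing it on takes only 1 to 3 N.
- trigger (a joint): Sprung trigger, a black paddle 18 mm wide on the barrel's +x side, hinged at its lower end 108 mm above the shelf, free end up (180 mm). 0 rad = released, 0.22 rad = squeezed fully in (stop). About 3 N at the free end starts it, about 8 N holds it in. Each full squeeze draws the stick 7 to 10 mm down; on release the stick stays (may come back 1 mm).
- trigger_pad (a point): Outer face of the trigger's free end, where a finger presses, about 168 mm above the shelf. From the barrel's axis it is 40 mm in the pen's +x direction when released and 27 mm when squeezed in; the barrel's back lies 18 mm behind the axis, so squeezing takes the grip from 58 to 45 mm. Axes turn with the trigger.
- stick: The full wax stick: cream round rod, 11.2 mm diameter, 100 mm long, about 12 g, lying on the shelf. Origin at its centre, x along its length; both ends are alike.
- stub: Short used stub of the same wax: 11.2 mm diameter, 42 mm long, lying on the shelf. Origin at its centre, x along its length. To be left alone.
- canister: Bystander: empty clear square canister with a white press-button lid, 106 mm wide, 141 mm high. Origin under its centre.
- bundt_tin: Bystander: small stainless bundt tin, 162 mm across, 80 mm high, on a round orange trivet 180 mm across. Origin under its centre.
- tartlet1: Bystander: fluted aluminium tartlet mould, 73 mm across, 20 mm high. Origin under its centre.
- tartlet2: Bystander: the other, like tartlet mould.
- spatula: Bystander: wooden spatula, 300 mm long, 55 mm wide, lying flat, handle to its -x. Origin under its middle.
Things that resemble listed ones, but are neither listed nor needed, are in the scene too. Of the things shaped like the stick, the cream one is meant.

How it is judged:
On the way, in this order (a step that is already met when the one before it is completed fails the run):
1. the stick stands in the pen's opening, 25 mm or more of it inside, and the fingers have let go of it (z of stick in the frame of pen_mouth below 0.025 m and horizontal distance between stick and pen_mouth below 0.006 m and angle between the x axis of stick and the z axis of pen_mouth, either way round below 0.12 rad and contact force between the fingers and stick below 0.05 N), for 0.2 s.
2. the stick is pressed down until its end is level with the rim (within 4 mm) (z of stick in the frame of pen_mouth below -0.046 m and horizontal distance between stick and pen_mouth below 0.004 m), for 0.1 s.
3. with the stick in the bore the trigger is squeezed right in (all of step 2 and value of joint trigger above 0.19 rad), for 0.1 s.
4. the trigger is let out again (value of joint trigger below 0.03 rad), for 0.1 s.
At the end, for the whole second after the job is handed in: the full stick is upright in the pen's bore with its upper end at least 12 mm below the rim (its centre 62 mm below), at rest, and the trigger is released (within 0.03 rad) (z of stick in the frame of pen_mouth below -0.062 m and horizontal distance between stick and pen_mouth below 0.004 m and value of joint trigger below 0.03 rad and linear speed of stick below 0.01 m/s); the robot touches nothing.
It fails at once if the stub is moved by over 25 mm (distance of stub from where it was at the start of the episode above 0.025 m).
It fails at once if the canister is moved by over 25 mm (distance of canister from where it was at the start of the episode above 0.025 m).
It fails at once if the bundt tin is moved by over 25 mm (distance of bundt_tin from where it was at the start of the episode above 0.025 m).
It fails at once if a tartlet mould is moved by over 25 mm (distance of any of tartlet1, tartlet2 from where it was at the start of the episode above 0.025 m).
It fails at once if the spatula is moved by over 25 mm (distance of spatula from where it was at the start of the episode above 0.025 m).
It also fails if it takes over 64 s, if anything falls off the work surface, if the arm or the gripper's body presses on something with over 40 N, if the wrist force passes 120 N, or if a joint passes its speed limit or range.

## Working session

There is one attempt and no reset: what is moved stays moved. The work goes in short steps, Python scripts to look and compute and a tool call to move; the robot and the scene stay as the last step left them, time stands still between calls to the robot, and variables do not carry over. Pictures are saved under pics/ and viewed, at most 13 in all, crops included, and the job is handed in when it is done.

Besides the shell and the picture viewer there is one more tool, called after "Request:" as a command line: name --pt "numbers of a row" for each row, then --argument value for the rest. drive_tool: Moves the arm, as the interface text tells. Shift numbers are shares of 0.5 m and turn numbers shares of 180 degrees, none past 1 either way. Its arguments: {"type":"object","properties":{"claw":{"type":"array","items":{"type":"number"}},"slide":{"type":"array","items":{"type":"array","items":{"type":"number"}}},"yaw":{"type":"array","items":{"type":"number"}},"newtons":{"type":"number"}},"required":["claw","slide","yaw"]}

```bash
mkdir -p pics; cat > h.py <<'E'
import numpy as np,cv2
from workcell import bot
def cam(n):
    c=bot.read_camera(n); np.savez(f'/tmp/{n}.npz',**c); return c
def ld(n): return dict(np.load(f'/tmp/{n}.npz'))
def ray(c,u,v):
    d=np.linalg.inv(c['mtx'])@np.array([u,v,1.]); return c['eye'],c['rotation']@(d*[1,-1,-1])
def plane(c,u,v,z):
    o,d=ray(c,u,v); return o+d*(z-o[2])/d[2]
def dep(c,u,v):
    o,d=ray(c,u,v); return o+d*c['depth'][int(round(v)),int(round(u))]
def tri(c1,p1,c2,p2):
    o1,d1=ray(c1,*p1);o2,d2=ray(c2,*p2)
    s=np.linalg.lstsq(np.c_[d1,-d2],o2-o1,rcond=None)[0]
    a,b=o1+d1*s[0],o2+d2*s[1]; return (a+b)/2,np.linalg.norm(a-b)
def proj(c,P):
    p=c['rotation'].T@(np.asarray(P)-c['eye']); q=c['mtx']@(p*[1,-1,-1]); return q[:2]/q[2]
def save(c,n): cv2.imwrite(f'pics/{n}.png',c['color'][:,:,::-1])
E
python3 - <<'E'
from h import *
for n in ('scene','side','wrist'):
    c=cam(n); save(c,n+'0'); print(n,c['eye'].round(3),c['rotation'].round(2).tolist(),c['mtx'].round(0).tolist(),[k for k in c])
E
python3 -c "
import cv2,numpy as np
a=[cv2.imread(f'pics/{n}0.png') for n in('scene','side')]
"
```

```text
scene [1.27  0.112 1.183] [0.47, 0.54, 1.64] [[459.0, 0.0, 287.0], [0.0, 459.0, 215.0], [0.0, 0.0, 1.0]] ['color', 'depth', 'mtx', 'eye', 'rotation']
side [-0.097 -0.646  0.818] [0.88, -0.35, -0.69] [[439.0, 0.0, 279.0], [0.0, 439.0, 214.0], [0.0, 0.0, 1.0]] ['color', 'depth', 'mtx', 'eye', 'rotation']
wrist [0.675 0.074 0.373] [-0.3, 0.0, -0.0] [[339.0, 0.0, 281.0], [0.0, 339.0, 210.0], [0.0, 0.0, 1.0]] ['color', 'depth', 'mtx', 'eye', 'rotation']
```

View pics/scene0.png

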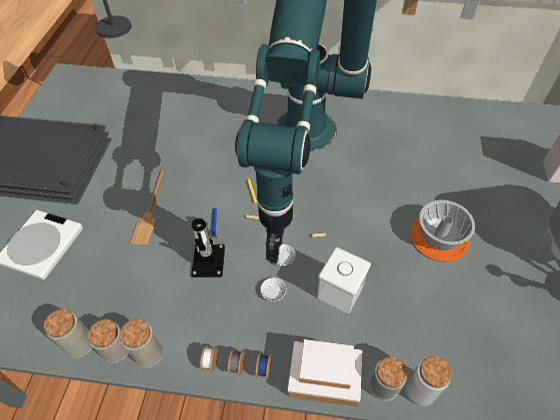

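View pics/side0.png

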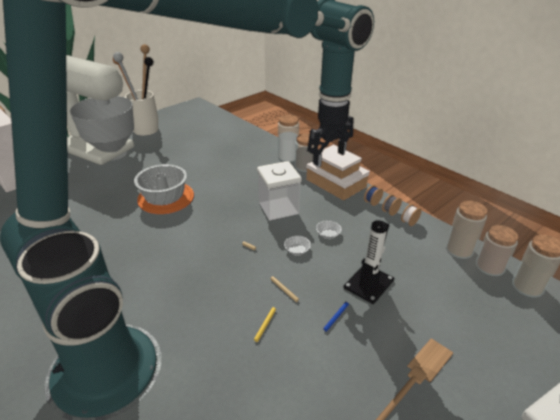

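View pics/wrist0.png

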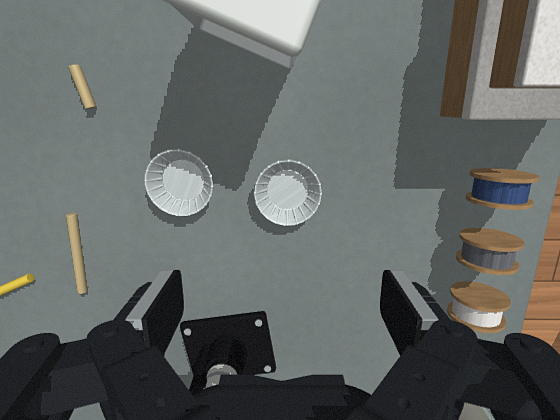

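Wrist view: a cream rod about 80 px long at (77,254) and a short one at (82,87), plus a yellow rod at (15,285). Side view: cream long rod (285,289), short (249,246), yellow (265,325), blue (336,317), pen (375,245). The long cream rod fits the stick, since the yellow and blue rods have the wrong colour and the short one is the stub. I'll confirm that in a crop.

```bash
sed -i 's/c=bot.read_camera(n);/c=dict(bot.read_camera(n)); c["rotation"]=cv2.Rodrigues(np.array(c["rotation"],float))[0] if np.size(c["rotation"])==3 else c["rotation"];/' h.py
python3 - <<'E'
from h import *
cs={n:cam(n) for n in('scene','side','wrist')}
def crop(c,x,y,w,h,s): return cv2.resize(c['color'][y:y+h,x:x+w,::-1],(w*s,h*s),interpolation=cv2.INTER_CUBIC)
A=crop(cs['scene'],180,170,100,120,4); B=crop(cs['side'],300,200,100,120,4)
cv2.imwrite('pics/c1.png',np.hstack([A,B]))
cv2.imwrite('pics/c2.png',np.hstack([crop(cs['side'],230,230,130,120,3),crop(cs['wrist'],0,40,130,120*1,3)]))
R={}
for n,c in cs.items():
    h=cv2.cvtColor(c['color'],cv2.COLOR_RGB2HSV)
    m=cv2.inRange(h,(8,50,110),(24,160,255))
    k,l,s,ce=cv2.connectedComponentsWithStats(m)
    for i in range(1,k):
        if 25<s[i,4]<1500:
            pts=np.argwhere(l==i)[:,::-1].astype(np.float32)
            r=cv2.minAreaRect(pts); bx=cv2.boxPoints(r)
            d=sorted(range(4),key=lambda j:np.linalg.norm(bx[j]-bx[0]))
            e1=(bx[0]+bx[d[1]])/2; e2=(bx[d[2]]+bx[d[3]])/2
            P,Q=plane(c,*e1,.0056),plane(c,*e2,.0056)
            L=np.linalg.norm(P-Q)
            if .02<L<.14: print(n,s[i,4],e1.round(1),e2.round(1),P.round(4),Q.round(4),'L',L.round(4),'depthz',dep(c,*ce[i]).round(4))
E
```

```text
scene 135 [402.   7.] [417.   7.] [-0.8946  0.3687  0.0056] [-0.9038  0.4399  0.0056] L 0.0718 depthz [-0.6025  0.3693  0.1597]
scene 32 [99.7 65.4] [109.2  49.7] [-0.2657 -0.8987  0.0056] [-0.379  -0.9     0.0056] L 0.1133 depthz [-1.3393 -1.5484 -0.7486]
scene 48 [245.9 215.6] [258.2 217.7] [ 0.427  -0.14    0.0056] [ 0.4298 -0.0996  0.0056] L 0.0405 depthz [ 0.4329 -0.1179  0.0116]
scene 52 [312.  234.5] [325.  234.5] [0.4713 0.0764 0.0056] [0.4659 0.1162 0.0056] L 0.0402 depthz [0.4726 0.0963 0.0115]
scene 681 [ 47.7 333.8] [ 69.7 311.8] [ 0.8846 -0.5934  0.0056] [ 0.8162 -0.5611  0.0056] L 0.0757 depthz [ 0.9022 -0.4928  0.149 ]
scene 644 [ 88. 333.] [116. 333.] [ 0.8682 -0.487   0.0056] [ 0.8582 -0.4123  0.0056] L 0.0753 depthz [ 0.9013 -0.3969  0.115 ]
scene 690 [124. 344.] [145.5 322.5] [ 0.8846 -0.3805  0.0056] [ 0.8188 -0.3432  0.0056] L 0.0757 depthz [ 0.9015 -0.306   0.1458]
scene 66 [200.5 368.9] [204.9 344.6] [ 0.9217 -0.1636  0.0056] [ 0.8577 -0.1678  0.0056] L 0.0641 depthz [ 0.9091 -0.1541  0.0584]
scene 128 [211.6 370.1] [215.  346.7] [ 0.9208 -0.1347  0.0056] [ 0.8
[... 2279 characters left out ...]
L 0.07 depthz [ 0.8925 -0.0166  0.0606]
wrist 803 [ 70.3 212.7] [ 81.2 293. ] [ 0.434  -0.0418  0.0056] [ 0.4284 -0.1454  0.0056] L 0.1037 depthz [ 0.4351 -0.0878  0.011 ]
wrist 964 [458.7 233.9] [522.3 244.5] [ 0.8806 -0.0677  0.0056] [ 0.9571 -0.081   0.0056] L 0.0777 depthz [ 0.8994 -0.0611  0.04  ]
wrist 317 [458.9 266.1] [517.  267.3] [ 0.8871 -0.109   0.0056] [ 0.957  -0.1105  0.0056] L 0.0699 depthz [ 0.8951 -0.0867  0.0562]
wrist 1173 [449.6 288.8] [508.9 303.6] [ 0.8804 -0.1396  0.0056] [ 0.9571 -0.1603  0.0056] L 0.0794 depthz [ 0.9    -0.1308  0.0387]
wrist 299 [449.8 322.7] [504.  323.7] [ 0.8878 -0.1879  0.0056] [ 0.9567 -0.1895  0.0056] L 0.0689 depthz [ 0.8972 -0.1564  0.0551]
```

View pics/c1.png

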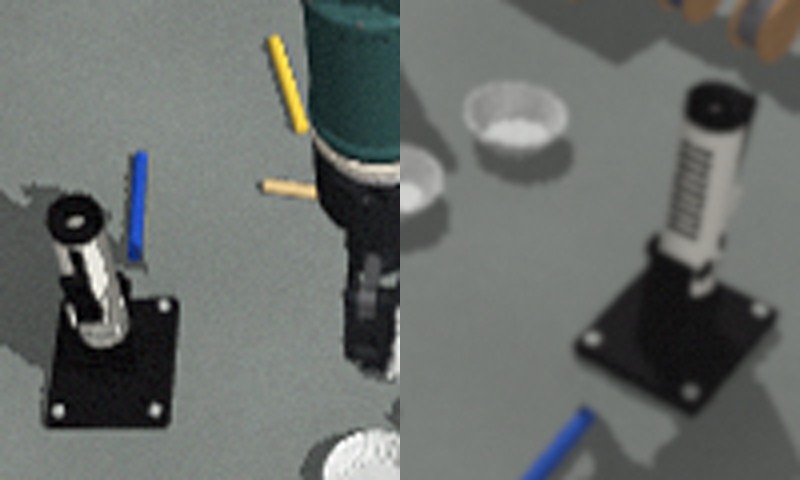

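View pics/c2.png

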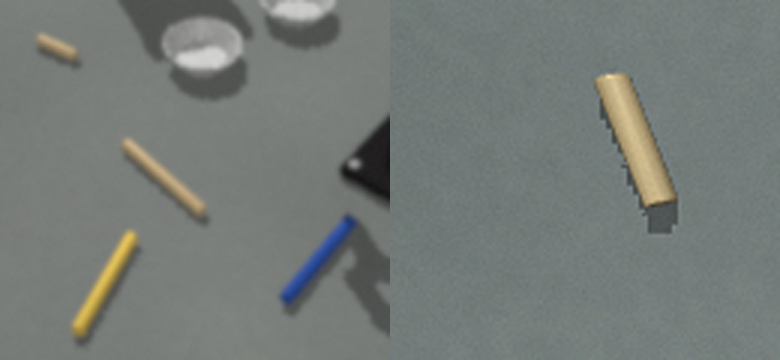

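The crops confirm it. The long cream rod, crop (165,178) = side (285,289), is the stick at about 103 mm. The one at side (249,246) is the stub at about 42 mm, and the yellow and blue rods are decoys. The pen's rim is at scene (199,224) and side (380,226). Next I'll measure the pen.

```bash
python3 - <<'E'
from h import *
S,D,W=ld('scene'),ld('side'),ld('wrist')
# black collar top: mask near guessed pixel
for n,c,(x,y,w,h) in(('scene',S,(190,215,20,18)),('side',D,(368,218,24,18))):
    g=c['color'][y:y+h,x:x+w].max(2); m=(g<70).astype(np.uint8)
    Z=np.array([[dep(c,u,v)[2] for u in range(x,x+w)] for v in range(y,y+h)])
    t=np.argwhere((Z>.188)&(Z<.205)); P=np.array([dep(c,x+b,y+a) for a,b in t])
    e=cv2.minEnclosingCircle(P[:,:2].astype(np.float32)) 
    print(n,'top pts',len(P),P.mean(0).round(4),np.median(P[:,2]).round(4),'circ',np.round(e,4), 'px',(t.mean(0)[::-1]+[x,y]).round(1))
s=(198.8,224.5);d=(380,226)
print('tri',tri(S,s,D,d),'plane',plane(S,*s,.195),plane(D,*d,.195))
# plate corners
for n,c,(x,y,w,h) in(('scene',S,(185,210,50,75)),('side',D,(335,255,70,55)),):
    Z=np.array([[dep(c,u,v) for u in range(x,x+w)] for v in range(y,y+h)]); blk=c['color'][y:y+h,x:x+w].max(2)<60
    P=Z[(abs(Z[...,2]-.012)<.005)&blk][:,:2].astype(np.float32); P=P[np.linalg.norm(P-np.median(P,0),axis=1)<.08]
    print(n,len(P),cv2.minAreaRect(P))
# trigger: points 0.11..0.18 height in scene, black
x,y,w,h=180,220,50,60
Z=np.array([[dep(S,u,v) for u in range(x,x+w)] for v in range(y,y+h)]).reshape(-1,3)
k=S['color'][y:y+h,x:x+w].reshape(-1,3).max(1)
a=(Z[:,2]>.14)&(Z[:,2]<.183); 
print(np.c_[Z[a],k[a]].round(3)[::3])
st=bot.read_state(); print(st['time'],st['tool_pos'],st['tcp_rot'],bot.tip_reach,st['wrist_force'])
print(cv2.Rodrigues(np.array(st['tcp_rot'],float))[0].round(3))
E
```

```text
Traceback (most recent call last):
ValueError: setting an array element with a sequence. The requested array has an inhomogeneous shape after 1 dimensions. The detected shape was (2,) + inhomogeneous part.
```

```bash
python3 - <<'E'
from h import *
S,D=ld('scene'),ld('side')
for n,c,(x,y,w,h) in(('scene',S,(188,213,24,22)),('side',D,(366,216,28,20))):
    Z=np.array([[dep(c,u,v) for u in range(x,x+w)] for v in range(y,y+h)])
    t=np.argwhere((Z[...,2]>.188)&(Z[...,2]<.205)); P=Z[t[:,0],t[:,1]]
    e=cv2.minEnclosingCircle(P[:,:2].astype(np.float32)) 
    print(n,'top',len(P),P.mean(0).round(4),'circ',e,'px',(t.mean(0)[::-1]+[x,y]).round(1))
s=(198.8,224.5);d=(380,226)
print('tri',tri(S,s,D,d),'plane',plane(S,*s,.195),plane(D,*d,.195))
for n,c,(x,y,w,h) in(('scene',S,(185,210,50,75)),('side',D,(335,255,70,55)),):
    Z=np.array([[dep(c,u,v) for u in range(x,x+w)] for v in range(y,y+h)]); blk=c['color'][y:y+h,x:x+w].max(2)<60
    P=Z[(abs(Z[...,2]-.012)<.005)&blk][:,:2].astype(np.float32); P=P[np.linalg.norm(P-np.median(P,0),axis=1)<.08]
    print(n,len(P),cv2.minAreaRect(P))
x,y,w,h=180,220,50,60
Z=np.array([[dep(S,u,v) for u in range(x,x+w)] for v in range(y,y+h)]).reshape(-1,3)
k=S['color'][y:y+h,x:x+w].reshape(-1,3).max(1)
a=(Z[:,2]>.13)&(Z[:,2]<.183); 
print(np.c_[Z[a],k[a]].round(3)[::3])
st=bot.read_state(); print(st['time'],st['tool_pos'],st['tcp_rot'],bot.tip_reach,st['wrist_force'])
print(cv2.Rodrigues(np.array(st['tcp_rot'],float))[0].round(3))
E
```

```text
scene top 132 [ 0.6053 -0.2195  0.1949] circ ((0.6046770215034485, -0.22087986767292023), 0.019541556015610695) px [198.2 223.8]
side top 147 [ 0.604  -0.2234  0.1933] circ ((0.6056941747665405, -0.22264303267002106), 0.019897853955626488) px [378.4 225.8]
tri (array([ 0.6067146 , -0.22170394,  0.19110487]), np.float64(0.007213709623326961)) plane [ 0.60747562 -0.21730475  0.195     ] [ 0.60394929 -0.22755175  0.195     ]
scene 565 ((0.607128918170929, -0.21962694823741913), (0.10703323036432266, 0.089911088347435), 8.804612159729004)
side 668 ((0.6037293672561646, -0.22487673163414001), (0.10904288291931152, 0.08727066963911057), 8.964802742004395)
[[ 5.96e-01 -2.28e-01  1.79e-01  5.60e+01]
 [ 6.00e-01 -2.27e-01  1.80e-01  1.23e+02]
 [ 5.98e-01 -2.03e-01  1.73e-01  1.02e+02]
 [ 6.05e-01 -2.04e-01  1.74e-01  1.32e+02]
 [ 6.18e-01 -2.30e-01  1.81e-01  7.60e+01]
 [ 6.08e-01 -2.04e-01  1.72e-01  1.30e+02]
 [ 6.18e-01 -2.28e-01  1.79e-01  1.10e+02]
 [ 6.18e-01 -2.11e-01  1.81e-01  1.85e+02]
 [ 6.14e-01 -2.04e-01  1.77e-01  1.32e+02]
 [ 6.00e-01 -2.03e-01  1.57e-01  9.40e+01]
 [ 6.21e-01 
[... 1786 characters left out ...]
50e+01]
 [ 6.45e-01 -2.20e-01  1.67e-01  8.00e+00]
 [ 6.42e-01 -2.13e-01  1.65e-01  8.00e+00]
 [ 6.37e-01 -2.07e-01  1.58e-01  5.20e+01]
 [ 6.38e-01 -2.16e-01  1.53e-01  9.00e+00]
 [ 6.38e-01 -2.07e-01  1.55e-01  2.00e+01]
 [ 6.35e-01 -2.21e-01  1.42e-01  1.10e+01]
 [ 6.35e-01 -2.13e-01  1.43e-01  1.50e+01]
 [ 6.35e-01 -2.22e-01  1.37e-01  6.00e+00]
 [ 6.34e-01 -2.14e-01  1.37e-01  2.10e+01]
 [ 6.29e-01 -2.08e-01  1.31e-01  6.40e+01]
 [ 6.35e-01 -2.12e-01  1.33e-01  7.00e+00]]
0.3 [6.74878920e-01 1.96212438e-05 4.04235279e-01] [-2.22101342e+00 -2.22104454e+00  8.39593103e-04] 0.1734 [-0.31031552  0.7690568  -0.60046408]
[[-0.     1.    -0.001]
 [ 1.     0.     0.   ]
 [ 0.    -0.001 -1.   ]]
```

Request:
drive_tool --claw '[35,35,35,35,35,35,35,35]' --pt "-0.485 -0.185 -0.3" --pt "-0.485 -0.185 -0.3" --pt "-0.485 -0.185 -0.3" --pt "-0.485 -0.185 -0.3" --pt "-0.485 -0.185 -0.3" --pt "-0.485 -0.185 -0.3" --pt "-0.485 -0.185 -0.3" --pt "-0.485 -0.185 -0.3" --yaw '[-0.016,-0.016,-0.016,-0.016,-0.016,-0.016,-0.016,-0.016]' --newtons 25

```text
time: 0.97
tool_pos: [0.4251, -0.0923, 0.2494]
tcp_rot: [-2.27, -2.157, 0.012]
wrist_force: [-0.8, 0.4, -1.4]
width: 0.413
grip_force: 0.0
```

Request:
drive_tool --claw '[35,35,35,35]' --pt "0 0 0" --pt "0 0 0" --pt "0 0 0" --pt "0 0 0" --yaw '[0,0,0,0]'

```text
time: 1.3
tool_pos: [0.4348, -0.0926, 0.2565]
tcp_rot: [2.273, 2.163, 0.004]
wrist_force: [-0.0, 0.0, 0.4]
width: 0.411
grip_force: 0.0
```

```bash
python3 - <<'E'
from h import *
c=cam('wrist'); d=cam('side')
h=cv2.cvtColor(c['color'],cv2.COLOR_RGB2HSV)
m=cv2.inRange(h,(8,50,110),(24,160,255)); k,l,s,ce=cv2.connectedComponentsWithStats(m)
for i in range(1,k):
    if s[i,4]>300:
        r=cv2.minAreaRect(np.argwhere(l==i)[:,::-1].astype(np.float32)); b=cv2.boxPoints(r)
        print(s[i],[plane(c,*q,.0056)[:2].round(4) for q in b])
st=bot.read_state(); print(st['time'],st['tool_pos'],st['tcp_rot'],st['width'],st['wrist_force'])
cv2.imwrite('pics/w1.png',np.hstack([c['color'][:,:,::-1],cv2.resize(d['color'][150:360,220:340,::-1],(240,420))]))
E
```

```text
[ 268  145   16  143 2142] [array([ 0.43  , -0.0421]), array([ 0.4396, -0.0426]), array([ 0.4346, -0.1453]), array([ 0.4237, -0.1447])]
1.4 [ 0.43429626 -0.09242558  0.25599055] [2.27379642 2.16440008 0.00242942] 0.41029772611959875 [ 0.27082259  0.00477941 -0.42876953]
```

View pics/w1.png

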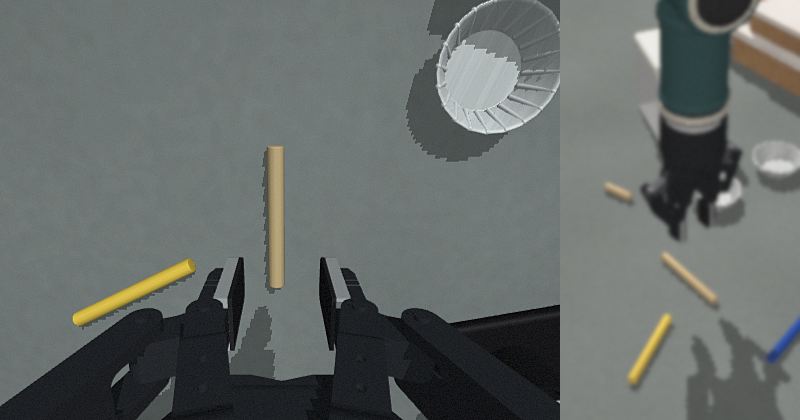

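The view matches: the stick runs (276,147)–(276,289) midway between the fingers and parallel to them. I'll lower and grip.

Request:
drive_tool --claw '[35,35,35,35,35,35]' --pt "0 0 -0.08" --pt "0 0 -0.14" --pt "0 0 -0.15" --pt "0 0 -0.156" --pt "0 0 -0.156" --pt "0 0 -0.156" --yaw '[0,0,0,0,0,0]'

```text
time: 1.9
tool_pos: [0.4338, -0.0927, 0.1781]
tcp_rot: [2.275, 2.164, 0.002]
wrist_force: [-0.2, -0.0, -0.8]
width: 0.409
grip_force: 0.0
```

Request:
drive_tool --claw '[8,8,8,8,8,8,8,8]' --pt "0 0 0" --pt "0 0 0" --pt "0 0 0" --pt "0 0 0" --pt "0 0 0" --pt "0 0 0" --pt "0 0 0" --pt "0 0 0" --yaw '[0,0,0,0,0,0,0,0]'

```text
time: 2.57
tool_pos: [0.4335, -0.0928, 0.1782]
tcp_rot: [2.275, 2.163, 0.003]
wrist_force: [-0.0, 0.8, 7.3]
width: 0.111
grip_force: 24.6
```

Request:
drive_tool --claw '[25,25,25,25,25,25]' --pt "0 0 0" --pt "0 0 0" --pt "0 0 0" --pt "0 0 -0.007" --pt "0 0 -0.007" --pt "0 0 -0.007" --yaw '[0,0,0,0,0,0]'

```text
time: 3.07
tool_pos: [0.4328, -0.0926, 0.1733]
tcp_rot: [2.276, 2.165, 0.0]
wrist_force: [-0.1, 0.6, 3.9]
width: 0.291
grip_force: 2.0
```

Request:
drive_tool --claw '[8,8,8,8,8,8]' --pt "0 0 0" --pt "0 0 0" --pt "0 0 0" --pt "0 0 0" --pt "0 0 0" --pt "0 0 0" --yaw '[0,0,0,0,0,0]'

```text
time: 3.57
tool_pos: [0.433, -0.0927, 0.1738]
tcp_rot: [2.276, 2.164, 0.001]
wrist_force: [-1.6, 0.6, 7.0]
width: 0.115
grip_force: 26.9
```

Request:
drive_tool --claw '[8,8,8,8,8,8,8,8]' --pt "0 0 0.03" --pt "0 0 0.1" --pt "0 0 0.2" --pt "0 0 0.28" --pt "0 0 0.36" --pt "0 0 0.4" --pt "0 0 0.4" --pt "0 0 0.4" --yaw '[0,0,0,0,0,0.016,0.016,0.016]'

```text
time: 4.23
tool_pos: [0.433, -0.0926, 0.3748]
tcp_rot: [2.219, 2.219, 0.003]
wrist_force: [0.2, -0.3, -1.2]
width: 0.115
grip_force: 24.5
```

```bash
cat >> h.py <<'E'
def rods(c,lo=200):
    h=cv2.cvtColor(c['color'],cv2.COLOR_RGB2HSV)
    m=cv2.inRange(h,(8,50,90),(24,160,255)); k,l,s,ce=cv2.connectedComponentsWithStats(m); out=[]
    for i in range(1,k):
        if s[i,4]>lo:
            b=cv2.boxPoints(cv2.minAreaRect(np.argwhere(l==i)[:,::-1].astype(np.float32)))
            j=sorted(range(4),key=lambda j:np.linalg.norm(b[j]-b[0]))
            out.append((s[i,4],(b[0]+b[j[1]])/2,(b[j[2]]+b[j[3]])/2))
    return out
E
python3 - <<'E'
from h import *
st=bot.read_state(); print(st['time'],st['tool_pos'],st['tcp_rot'],st['width'],st['wrist_force'])
c=cam('wrist'); d=cam('side'); t=np.array(st['tool_pos'])-[0,0,.17]
print(proj(c,t),proj(d,t))
for n,x in(('w',c),('s',d)):
    for r in rods(x,40): 
        if n=='w' or np.linalg.norm(r[1]-proj(d,t))<80: print(n,r[0],r[1],r[2],dep(x,*((r[1]*3+r[2])/4)),dep(x,*((r[1]+r[2]*3)/4)))
u,v=proj(d,t).astype(int); v0=max(v-70,0);u0=u-70
cv2.imwrite('pics/w2.png',np.hstack([c['color'][:,:400,::-1][:, 100:],cv2.resize(d['color'][v0:v0+140,u0:u0+140,::-1],(420,420))]))
E
```

```text
4.2333 [ 0.43303596 -0.09264608  0.37484392] [2.21927949 2.21858038 0.00313295] 0.11492090647821741 [ 0.17628014 -0.319939   -1.19747835]
[279.60488759 275.14378199] [284.88292908 226.73828376]
w 4861 [281.5 167. ] [281.5 375. ] [ 0.43388865 -0.06303475  0.21212121] [ 0.43385285 -0.11233446  0.21310725]
s 86 [286.15384 227.26924] [300.92307 237.1154 ] [ 0.43022689 -0.1115266   0.20912297] [ 0.42992939 -0.13500156  0.20966256]
s 60 [242.40002 242.20003] [254.80002 248.40004] [0.46767354 0.10223755 0.00940398] [0.47475108 0.08375048 0.0056956 ]
```

View pics/w2.png

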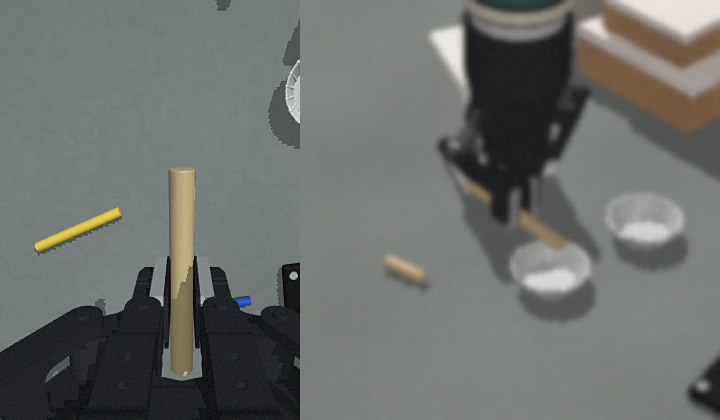

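The stick is held level at mid-length: wrist picture (181,167)–(181,375), top at z = 0.212. Now I'll lay its -y half over the pen's fixed collar and lower the tool, so it pivots upright between the pads.

Request:
drive_tool --claw '[8,8,8,8,8,8,8,8]' --pt "0 0 0.04" --pt "0.1 -0.04 0.08" --pt "0.18 -0.08 0.08" --pt "0.26 -0.11 0.08" --pt "0.336 -0.135 0.08" --pt "0.336 -0.135 0.04" --pt "0.336 -0.135 0.02" --pt "0.336 -0.135 0.02" --yaw '[0,0,0,0,0,0,0,0]'

```text
time: 5.0
tool_pos: [0.5993, -0.1598, 0.376]
tcp_rot: [-2.214, -2.213, 0.009]
wrist_force: [-0.6, 0.7, -1.1]
width: 0.113
grip_force: 24.5
```

Request:
drive_tool --claw '[8,8,8]' --pt "0 0 0" --pt "0 0 0" --pt "0 0 0" --yaw '[0,0,0]'

```text
time: 5.25
tool_pos: [0.5997, -0.1596, 0.3837]
tcp_rot: [2.221, 2.221, 0.0]
wrist_force: [0.2, 0.4, -0.5]
width: 0.116
grip_force: 24.5
```

```bash
python3 - <<'E'
from h import *
st=bot.read_state(); print(st['time'],st['tool_pos'],st['width'],st['wrist_force'])
c=cam('wrist'); d=cam('side')
for r in rods(c,400): print(r,dep(c,*((r[1]*3+r[2])/4)),dep(c,*((r[1]+r[2]*3)/4)))
# collar top seen by wrist
Z=np.array([[dep(c,u,v) for u in range(200,380)] for v in range(260,420)]).reshape(-1,3)
a=(abs(Z[:,2]-.195)<.004); print(a.sum(), Z[a].min(0) if a.any() else '',Z[a].max(0) if a.any() else '')
E
```

```text
5.25 [ 0.59973864 -0.15962828  0.38372855] 0.1160933173446415 [ 0.17766595  0.40493832 -0.45472862]
(np.int32(4847), array([281.5, 167. ], dtype=float32), array([281.5, 375. ], dtype=float32)) [ 0.59999716 -0.13007484  0.22038436] [ 0.59998673 -0.17983438  0.22102241]
519 [ 0.58885375 -0.23642636  0.19105368] [ 0.61131585 -0.20456804  0.19692042]
```

Request:
drive_tool --claw '[8,8,8,8,8,8,8]' --pt "0 0 -0.02" --pt "0 0 -0.03" --pt "0 -0.005 -0.045" --pt "0 -0.011 -0.062" --pt "0 -0.015 -0.075" --pt "0 -0.019 -0.086" --pt "0 -0.019 -0.086" --yaw '[0,0,0,0,0,0,0]'

```text
time: 5.93
tool_pos: [0.6004, -0.1696, 0.3388]
tcp_rot: [-2.221, -2.22, 0.0]
wrist_force: [0.5, 3.6, 2.6]
width: 0.115
grip_force: 31.2
```

```bash
python3 - <<'E'
from h import *
st=bot.read_state(); print(st['time'],st['tool_pos'],st['width'],st['wrist_force'],st['grip_force'])
c=cam('wrist'); d=cam('side')
for r in rods(c,400): print(r,[dep(c,*(r[1]*(1-f)+r[2]*f)).round(4) for f in(.1,.3,.5,.7,.9)])
E
```

```text
5.9333 [ 0.60041616 -0.16960381  0.33879849] 0.11492487233836558 [0.48666024 3.59099911 2.62246602] 31.238366961479187
(np.int32(4925), array([281.49997, 379.99994], dtype=float32), array([281.49997, 171.     ], dtype=float32)) [array([ 0.6004, -0.1907,  0.1979]), array([ 0.6004, -0.1777,  0.189 ]), array([ 0.6004, -0.164 ,  0.1791]), array([ 0.6004, -0.1487,  0.1694]), array([ 0.6004, -0.132 ,  0.1606])]
```

Request:
drive_tool --claw '[8,8,8,8,8,8,8,8]' --pt "0 -0.007 -0.009" --pt "0 -0.014 -0.018" --pt "0 -0.021 -0.025" --pt "0 -0.028 -0.032" --pt "0 -0.031 -0.038" --pt "0 -0.034 -0.042" --pt "0 -0.034 -0.042" --pt "0 -0.034 -0.042" --yaw '[0,0,0,0,0,0,0,0]'

```text
time: 6.7
tool_pos: [0.6016, -0.1855, 0.3209]
tcp_rot: [2.221, 2.221, 0.006]
wrist_force: [2.6, 9.1, 7.4]
width: 0.111
grip_force: 48.2
```

```bash
python3 - <<'E'
from h import *
st=bot.read_state(); print(st['time'],st['tool_pos'],st['width'],st['wrist_force'],st['grip_force'])
c=cam('wrist'); d=cam('side')
for r in rods(c,200): print(r,[dep(c,*(r[1]*(1-f)+r[2]*f)).round(4) for f in(.1,.3,.5,.7,.9)])
u,v=proj(d,np.array(st['tool_pos'])-[0,0,.15]).astype(int)
cv2.imwrite('pics/w3.png',np.hstack([c['color'][:,:,::-1][:, 130:430],cv2.resize(d['color'][max(v-70,0):v+70,u-70:u+70,::-1],(420,420),interpolation=cv2.INTER_CUBIC)]))
E
```

```text
6.7 [ 0.60155049 -0.18545008  0.3208924 ] 0.11074143545253072 [2.56266473 9.11814378 7.36728203] 48.24184834957123
(np.int32(4806), array([281.5, 185. ], dtype=float32), array([281.5, 380. ], dtype=float32)) [array([ 0.6025, -0.1561,  0.134 ]), array([ 0.6024, -0.1682,  0.1536]), array([ 0.6023, -0.1787,  0.169 ]), array([ 0.6022, -0.1869,  0.1831]), array([ 0.6022, -0.1945,  0.1945])]
```

View pics/w3.png

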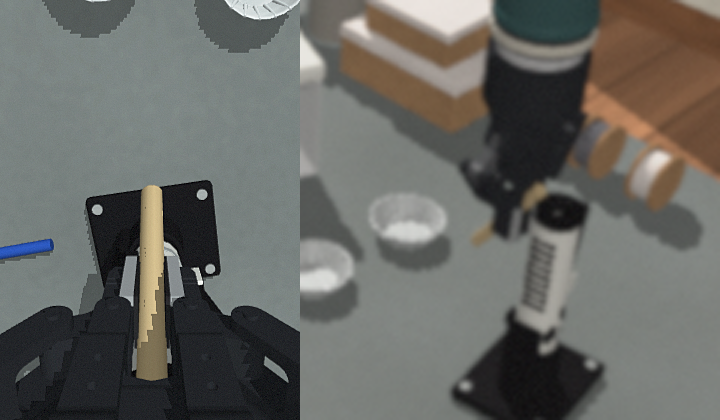

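The stick is about 58° up: wrist (151,185)–(151,380), and its upper end rests on the collar in the side view at (540,190). I'll finish the turn by pushing its lower end against the collar's far side.

Request:
drive_tool --claw '[8,8,8,8,8,8,8,8]' --pt "0 0.02 0.06" --pt "0 0.02 0.14" --pt "0 0 0.21" --pt "0 -0.07 0.21" --pt "0 -0.14 0.21" --pt "0 -0.208 0.21" --pt "0 -0.208 0.17" --pt "0 -0.208 0.112" --yaw '[0,0,0,0,0,0,0,0]' --newtons 25

```text
time: 7.47
tool_pos: [0.6009, -0.2942, 0.3782]
tcp_rot: [2.219, 2.212, 0.0]
wrist_force: [-0.0, -0.1, 0.6]
width: 0.118
grip_force: 47.5
```

Request:
drive_tool --claw '[8,8,8]' --pt "0.006 0 0" --pt "0.006 0 0" --pt "0.006 0 0" --yaw '[0,0,0]'

```text
time: 7.72
tool_pos: [0.6037, -0.2907, 0.3754]
tcp_rot: [-2.221, -2.222, 0.001]
wrist_force: [-0.5, -0.4, 0.3]
width: 0.115
grip_force: 47.5
```

```bash
cat > st.py <<'E'
from h import *
st=bot.read_state(); print(round(st['time'],2),np.round(st['tool_pos'],4),round(st['width'],3),np.round(st['wrist_force'],1),round(st['grip_force'],1))
c=cam('wrist')
for r in rods(c,200):
    P=np.array([dep(c,*(r[1]*(1-f)+r[2]*f)) for f in np.linspace(.04,.96,12)])
    print(r[0],r[1],r[2],P[[0,3,6,9,11]].round(4).tolist()); P=P[abs(P-np.median(P,0)).max(1)<.07]
    a=np.polyfit(P[:,2],P[:,:2],1); print('tilt deg x,y',np.degrees(np.arctan(a[0])),'axis at tip z', np.polyval(a[:,1],st['tool_pos'][2]-.1734))
E
python3 st.py
```

```text
7.72 [ 0.6037 -0.2907  0.3754] 0.115 [-0.5 -0.4  0.3] 47.5
4843 [276.00162 184.05708] [281.6003 380.0114] [[0.6011, -0.2574, 0.1809], [0.6021, -0.2729, 0.2075], [0.6028, -0.2864, 0.2258], [0.6034, -0.2956, 0.2437], [0.6037, -0.3027, 0.2514]]
tilt deg x,y [  2.07955551 -32.48410533] axis at tip z -0.26998772956086564
2428 [  0.47337353 335.23776   ] [232.77138 301.2761 ] [[0.2774, -0.4781, 0.0], [0.3581, -0.4578, 0.0115], [0.421, -0.4539, 0.0008], [0.5729, -0.278, 0.2512], [0.5373, -0.4318, 0.0054]]
tilt deg x,y [-78.18761209 -10.73348203] axis at tip z -0.4887504073963448
```

Request:
drive_tool --claw '[8,8,8,8,8,8,8,8]' --pt "0 0.03 -0.005" --pt "0 0.045 -0.005" --pt "0 0.055 -0.005" --pt "0 0.065 -0.005" --pt "0 0.073 -0.005" --pt "0 0.08 -0.005" --pt "0 0.086 -0.005" --pt "0 0.086 -0.005" --yaw '[0,0,0,0,0,0,0,0]'

```text
time: 8.43
tool_pos: [0.6047, -0.248, 0.3767]
tcp_rot: [2.212, 2.216, 0.0]
wrist_force: [2.6, -6.6, 1.8]
width: 0.116
grip_force: 45.5
```

```bash
python3 st.py
```

```text
8.43 [ 0.6047 -0.248   0.3767] 0.116 [ 2.6 -6.6  1.8] 45.5
3303 [281. 248.] [281. 380.] [[0.6061, -0.2439, 0.1942], [0.6059, -0.2485, 0.2176], [0.6058, -0.2521, 0.2358], [0.6057, -0.255, 0.2503], [0.6056, -0.2557, 0.2594]]
tilt deg x,y [ -0.38683028 -10.26987068] axis at tip z -0.24595515296351017
480 [549.5 328. ] [549.5 367. ] [[0.8664, -0.3821, 0.0706], [0.8647, -0.3897, 0.0752], [0.8625, -0.3967, 0.0803], [0.8616, -0.4048, 0.084], [0.8639, -0.4128, 0.0836]]
tilt deg x,y [-17.43272457 -62.00779955] axis at tip z -0.6300483481295903
1025 [  0.9083576 355.93747  ] [107.23165 351.212  ] [[0.2802, -0.4599, 0.012], [0.3125, -0.458, 0.0125], [0.3433, -0.4574, 0.0113], [0.3748, -0.4563, 0.0109], [0.558, -0.2372, 0.2705]]
tilt deg x,y [32.8374897  40.06487815] axis at tip z -0.29649681425829355
```

Request:
drive_tool --claw '[8,8,8,8,8]' --pt "0 0.004 0" --pt "0 0.008 0" --pt "0 0.012 0" --pt "0 0.014 0" --pt "0 0.014 0" --yaw '[0,0,0,0,0]'

```text
time: 8.9
tool_pos: [0.6043, -0.2416, 0.3765]
tcp_rot: [2.213, 2.216, -0.002]
wrist_force: [-0.0, -8.3, 2.5]
width: 0.122
grip_force: 45.2
```

Request:
drive_tool --claw '[8,8,8,8,8]' --pt "0 -0.03 0" --pt "0 -0.03 0.07" --pt "0 -0.03 0.07" --pt "0 -0.03 0.07" --pt "0 -0.03 0.07" --yaw '[0,0,0,0,0]'

```text
time: 9.32
tool_pos: [0.6036, -0.2551, 0.4085]
tcp_rot: [2.22, 2.221, 0.001]
wrist_force: [-0.6, -0.2, -0.1]
width: 0.115
grip_force: 45.0
```

```bash
python3 st.py
```

```text
9.32 [ 0.6036 -0.2551  0.4085] 0.115 [-0.6 -0.2 -0.1] 45.0
3420 [281. 239.] [281. 380.] [[0.6038, -0.2516, 0.2104], [0.6038, -0.2553, 0.2422], [0.6038, -0.2579, 0.2653], [0.6038, -0.2598, 0.2827], [0.6038, -0.261, 0.292]]
tilt deg x,y [-0.0418679  -6.31474033] axis at tip z -0.2546740267016406
587 [531.5172 341.2069] [544.4828 308.7931] [[0.8647, -0.4131, 0.0818], [0.8631, -0.4007, 0.0851], [0.8634, -0.3904, 0.0859], [0.8674, -0.3831, 0.0827], [0.8696, -0.3779, 0.0812]]
tilt deg x,y [-51.31217536 -66.4180641 ] axis at tip z -0.7397515798684486
1076 [ 22.947153 335.74872 ] [140.20258 330.79425] [[0.2794, -0.4618, 0.0101], [0.3181, -0.4593, 0.011], [0.356, -0.4573, 0.0112], [0.3942, -0.4549, 0.0121], [0.5612, -0.2437, 0.2937]]
tilt deg x,y [88.78510753 71.50373357] axis at tip z 0.2112695289997023
```

```bash
python3 - <<'E'
from h import *
c=ld('wrist'); u,v=proj(c,[.605,-.2218,.195]); print(u,v)
D=np.array([[dep(c,a,b) for a in range(200,370)] for b in range(100,300)])
m=(abs(D[...,2]-.195)<.003); P=D[m]; print(len(P),P.min(0),P.max(0),np.median(P[:,2]))
print(cv2.minEnclosingCircle(P[:,:2].astype(np.float32)))
g=c['color'][100:300,200:370].max(2)
img=c['color'][100:400,150:420,::-1]; cv2.imwrite('pics/w4.png',cv2.resize(img,None,fx=2,fy=2))
E
```

```text
283.11916748796074 183.71411971253542
2820 [ 0.58778789 -0.24104155  0.19201151] [ 0.62382632 -0.20466528  0.19751207] 0.1953350609305029
((0.6058805584907532, -0.22305920720100403), 0.01859338954091072)
```

View pics/w4.png

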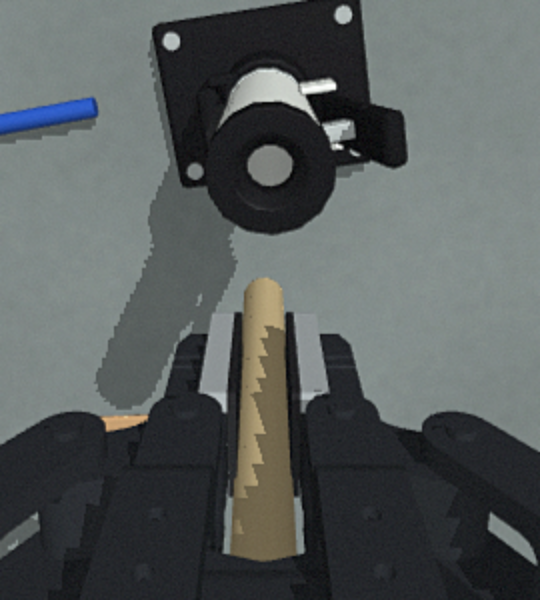

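The wrist picture shows the stick almost upright between the pads, lower end at full-image (281,240), and the mouth at (285,183). The rim fits a circle at (0.6058, -0.223, 0.195) with radius 18.6 mm, which agrees with the text. Now I'll insert it.

Request:
drive_tool --claw '[8,8,8,8,8,8,8,8]' --pt "0.004 0.066 0" --pt "0.004 0.066 0" --pt "0.004 0.066 0" --pt "0.004 0.066 -0.015" --pt "0.004 0.066 -0.03" --pt "0.004 0.067 -0.038" --pt "0.004 0.067 -0.044" --pt "0.004 0.067 -0.044" --yaw '[0,0,0,0,0,0,0,0]'

```text
time: 10.03
tool_pos: [0.6052, -0.2219, 0.384]
tcp_rot: [-2.22, -2.219, 0.0]
wrist_force: [1.1, 2.8, -0.7]
width: 0.115
grip_force: 45.1
```

```bash
python3 st.py
```

```text
10.03 [ 0.6052 -0.2219  0.384 ] 0.115 [ 1.1  2.8 -0.7] 45.1
3297 [281. 246.] [281. 380.] [[0.6049, -0.2193, 0.192], [0.6049, -0.2232, 0.2197], [0.605, -0.224, 0.2435], [0.605, -0.2265, 0.2588], [0.605, -0.2282, 0.267]]
tilt deg x,y [ 0.13423377 -6.26919008] axis at tip z -0.22121844158420495
562 [546.5 351. ] [546.5 388. ] [[0.8677, -0.3809, 0.0734], [0.8662, -0.3884, 0.0776], [0.8644, -0.3953, 0.0823], [0.8624, -0.4021, 0.0869], [0.8641, -0.4096, 0.0869]]
tilt deg x,y [-20.4238251  -58.63838492] axis at tip z -0.6059774617593223
563 [ 14.926506 371.16296 ] [ 78.1853  368.63263] [[0.2782, -0.4599, 0.0118], [0.2967, -0.4603, 0.0103], [0.317, -0.4589, 0.0108], [0.337, -0.4578, 0.011], [0.5534, -0.2106, 0.2839]]
tilt deg x,y [84.20306246 53.39568904] axis at tip z -0.1904191984869007
```

Request:
drive_tool --claw '[8,8,8,8,8,8]' --pt "0 0.002 -0.006" --pt "0 0.004 -0.012" --pt "0 0.007 -0.018" --pt "0 0.009 -0.024" --pt "0 0.01 -0.026" --pt "0 0.01 -0.026" --yaw '[0,0,0,0,0,0]'

```text
time: 10.58
tool_pos: [0.6057, -0.2185, 0.3728]
tcp_rot: [2.218, 2.219, -0.003]
wrist_force: [0.7, -5.7, -1.7]
width: 0.111
grip_force: 44.9
```

```bash
python3 st.py|head -3
```

```text
10.58 [ 0.6057 -0.2185  0.3728] 0.111 [ 0.7 -5.7 -1.7] 44.9
3032 [281. 259.] [281. 379.] [[0.6059, -0.2186, 0.1923], [0.6059, -0.2216, 0.2148], [0.6059, -0.2227, 0.234], [0.6059, -0.2234, 0.2492], [0.6058, -0.2248, 0.2564]]
tilt deg x,y [-0.0546621  -5.05525611] axis at tip z -0.21931737452555444
```

Request:
drive_tool --claw '[14,18,22,30,30,30,30,30]' --pt "0 0 0" --pt "0 0 0" --pt "0 0 0" --pt "0 0 0" --pt "0 0 0" --pt "0 0 0" --pt "0 0 0" --pt "0 0 0" --yaw '[0,0,0,0,0,0,0,0]'

```text
time: 11.3
tool_pos: [0.6055, -0.2169, 0.3727]
tcp_rot: [-2.221, -2.222, -0.0]
wrist_force: [-0.4, 0.2, 0.4]
width: 0.353
grip_force: 0.0
```

```bash
python3 st.py|head -3
```

```text
11.3 [ 0.6055 -0.2169  0.3727] 0.353 [-0.4  0.2  0.4] 0.0
3656 [260.46674 379.46484] [263.6469  263.38757] [[0.5989, -0.2262, 0.2528], [0.5986, -0.223, 0.2427], [0.5833, -0.3778, 0.0005], [0.5966, -0.2279, 0.1942], [0.5971, -0.217, 0.195]]
tilt deg x,y [2.2029791  1.49478404] axis at tip z -0.2250092602844619
```

Request:
drive_tool --claw '[40,40,40,40,40,40,40,40]' --pt "0 -0.008 0" --pt "0 -0.008 0.05" --pt "0 -0.008 0.12" --pt "0 -0.008 0.2" --pt "0 -0.008 0.25" --pt "0 -0.008 0.25" --pt "0 -0.008 0.25" --pt "0 -0.008 0.25" --yaw '[0,0,0,0,0,0,0,0]'

```text
time: 12.02
tool_pos: [0.6053, -0.2211, 0.497]
tcp_rot: [-2.221, -2.221, 0.001]
wrist_force: [0.1, -0.1, -0.4]
width: 0.467
grip_force: 0.0
```

```bash
python3 - <<'E'
from h import *
st=bot.read_state(); print(st['time'],st['tool_pos'],st['width'],st['wrist_force'])
c=cam('wrist'); d=cam('side'); s=cam('scene')
for n,x in(('w',c),('s',d),('sc',s)):
    print(n,proj(x,[.6058,-.223,.255]),proj(x,[.6058,-.223,.195]))
    for r in rods(x,20):
        q=proj(x,[.6058,-.223,.225]); 
        if np.linalg.norm((r[1]+r[2])/2-q)<40: print(r, dep(x,*((r[1]+r[2])/2)))
D=np.array([[dep(c,a,b) for a in range(200,370)] for b in range(150,420)]).reshape(-1,3)
m=np.linalg.norm(D[:,:2]-[.6058,-.223],axis=1)<.03
P=D[m&(D[:,2]>.205)&(D[:,2]<.275)]; t=P[P[:,2]>P[:,2].max()-.004]; print(len(P),P[:,2].max(),t.mean(0),len(t))
v0,u0=170,310
cv2.imwrite('pics/w5.png',np.hstack([cv2.resize(c['color'][150:,140:420,::-1],(415,400)),cv2.resize(d['color'][v0:v0+130,u0:u0+124,::-1],(381,400),interpolation=cv2.INTER_CUBIC)]))
E
```

```text
12.0167 [ 0.60529807 -0.2211346   0.49704745] 0.4669468300041833 [ 0.11297234 -0.05343477 -0.38268955]
w [282.12326888 226.179829  ] [281.98695781 201.76336048]
(np.int32(598), array([276.68317, 237.16832], dtype=float32), array([281.0396 , 193.60396], dtype=float32)) [ 0.60351386 -0.22109812  0.2376432 ]
s [382.73774055 203.42779838] [378.88106407 224.74111407]
(np.int32(14718), array([215.58585, 112.9818 ], dtype=float32), array([557.5986, 259.2763], dtype=float32)) [ 2.04571381  0.63860113 -0.75802547]
sc [193.02613577 210.05691835] [196.85645107 223.75479435]
(np.int32(83), array([192.87157, 207.73854], dtype=float32), array([198.40367, 226.17891], dtype=float32)) [ 0.60667406 -0.22069329  0.22697396]
518 0.2549774780873726 [ 0.60268349 -0.22622153  0.25312347] 200
```

View pics/w5.png

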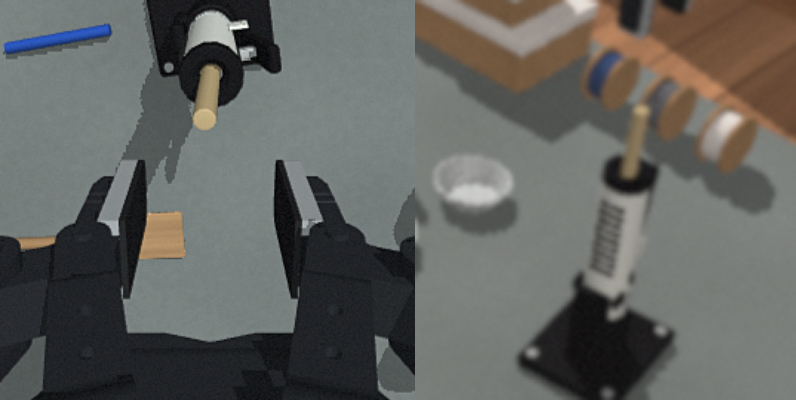

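The stick stands in the pen, top at crop (204,118) in the wrist view, z = 0.255, so about 40 mm is inside. The side view agrees. I'll shut the fingers and press it down from above.

Request:
drive_tool --claw '[0,0,0,0,0,0,0,0]' --pt "-0.003 -0.009 0" --pt "-0.003 -0.009 0" --pt "-0.003 -0.009 0" --pt "-0.003 -0.009 0" --pt "-0.003 -0.009 -0.06" --pt "-0.003 -0.009 -0.1" --pt "-0.003 -0.009 -0.125" --pt "-0.003 -0.009 -0.125" --yaw '[0,0,0,0,0,0,0,0]'

```text
time: 12.83
tool_pos: [0.6031, -0.2251, 0.4309]
tcp_rot: [-2.217, -2.217, 0.004]
wrist_force: [-1.0, 0.6, -1.1]
width: 0.004
grip_force: 0.0
```

Request:
drive_tool --claw '[0,0,0,0,0,0,0,0]' --pt "0 0.001 -0.01" --pt "0 0.001 -0.024" --pt "0.001 0.002 -0.04" --pt "0.002 0.003 -0.056" --pt "0.002 0.004 -0.072" --pt "0.003 0.004 -0.088" --pt "0.003 0.004 -0.1" --pt "0.003 0.004 -0.1" --yaw '[0,0,0,0,0,0,0,0]'

```text
time: 13.5
tool_pos: [0.605, -0.2232, 0.3828]
tcp_rot: [-2.219, -2.219, 0.002]
wrist_force: [-0.6, 0.4, 0.5]
width: 0.002
grip_force: 0.0
```

Request:
drive_tool --claw '[0,0,0,0,0,0]' --pt "0 0 -0.008" --pt "0 0 -0.016" --pt "0 0 -0.021" --pt "0 0 -0.024" --pt "0 0 -0.025" --pt "0 0 -0.025" --yaw '[0,0,0,0,0,0]'

```text
time: 14.0
tool_pos: [0.6055, -0.2235, 0.3727]
tcp_rot: [-2.221, -2.221, 0.0]
wrist_force: [0.1, -0.4, -0.1]
width: 0.001
grip_force: 0.0
```

Request:
drive_tool --claw '[0,0,0]' --pt "0 0 -0.001" --pt "0 0 -0.002" --pt "0 0 -0.002" --yaw '[0,0,0]'

```text
time: 14.25
tool_pos: [0.6055, -0.2235, 0.3718]
tcp_rot: [2.221, 2.221, 0.0]
wrist_force: [-0.1, 0.1, 1.2]
width: 0.001
grip_force: 0.2
```

Request:
drive_tool --claw '[0,0,0,0]' --pt "0 0 -0.002" --pt "0 0 -0.004" --pt "0 0 -0.004" --pt "0 0 -0.004" --yaw '[0,0,0,0]'

```text
time: 14.58
tool_pos: [0.6055, -0.2235, 0.3695]
tcp_rot: [-2.221, -2.221, 0.0]
wrist_force: [0.3, -0.3, 0.8]
width: 0.001
grip_force: 0.0
```

Request:
drive_tool --claw '[0,0,0,0,0,0,0,0]' --pt "0 0 0.05" --pt "0 0 0.12" --pt "0 0 0.2" --pt "0 -0.04 0.25" --pt "0 -0.08 0.25" --pt "0 -0.08 0.25" --pt "0 -0.08 0.25" --pt "0 -0.08 0.25" --yaw '[0,0,0,0,0,0,0,0]'

```text
time: 15.25
tool_pos: [0.6053, -0.2632, 0.4933]
tcp_rot: [-2.22, -2.219, 0.001]
wrist_force: [0.7, 0.4, -0.0]
width: -0.002
grip_force: 0.0
```

```bash
cat > top.py <<'E'
from h import *
st=bot.read_state(); print(st['time'],np.round(st['tool_pos'],4),st['width'],np.round(st['wrist_force'],1))
c=cam('wrist'); q=proj(c,[.6058,-.223,.195]); u,v=q.astype(int); print(q)
D=np.array([[dep(c,a,b) for a in range(u-60,u+60)] for b in range(v-60,v+60)]); h=cv2.cvtColor(c['color'][v-60:v+60,u-60:u+60],cv2.COLOR_RGB2HSV)
m=cv2.inRange(h,(8,40,40),(26,200,255))>0; r=np.linalg.norm(D[...,:2]-[.6058,-.223],axis=2)
P=D[m&(r<.012)]; print('cream',len(P),np.median(P,0) if len(P) else '')
P=D[(r<.005)]; print('inner',len(P),np.median(P,0) if len(P) else '')
P=D[(abs(D[...,2]-.195)<.004)&(r<.03)]; print('rim',len(P),cv2.minEnclosingCircle(P[:,:2].astype(np.float32)),np.median(P[:,2]))
P=D[(r<.055)&(r>.025)&(D[...,2]>.158)&(D[...,2]<.188)]; print('trig',len(P),P.min(0),P.max(0),np.median(P,0))
cv2.imwrite('pics/top.png',cv2.resize(c['color'][v-60:v+60,u-60:u+60,::-1],(480,480),interpolation=cv2.INTER_CUBIC))
E
python3 top.py
```

```text
15.25 [ 0.6053 -0.2632  0.4933] -0.002453019848831046 [ 0.7  0.4 -0. ]
[282.5315694  151.99150986]
cream 210 [ 0.60538186 -0.22278393  0.19606215]
inner 165 [ 0.60616289 -0.22193684  0.19617303]
rim 1619 ((0.6060200929641724, -0.22307564318180084), 0.018516745418310165) 0.19538255738493987
trig 306 [ 0.63577693 -0.22640522  0.16019459] [ 0.64748673 -0.20880306  0.17952438] [ 0.64092882 -0.2170876   0.1759899 ]
```

The stick's end is level: cream at z = 0.196, rim at 0.195. The trigger lies about 9° from world +x. I'll open the fingers, turn 9° and straddle the barrel and trigger.

Request:
drive_tool --claw '[85,85,85,85,85,85,85,85]' --pt "0.01 0.082 0" --pt "0.01 0.082 0" --pt "0.01 0.082 0" --pt "0.01 0.082 0" --pt "0.01 0.082 0" --pt "0.01 0.082 0" --pt "0.01 0.082 0" --pt "0.01 0.082 -0.06" --yaw '[0.05,0.05,0.05,0.05,0.05,0.05,0.05,0.05]'

```text
time: 15.97
tool_pos: [0.6118, -0.2237, 0.4719]
tcp_rot: [2.034, 2.378, 0.006]
wrist_force: [1.4, 0.1, 1.3]
width: 0.994
grip_force: 0.0
```

Request:
drive_tool --claw '[85,85,85,85,85,85,85,85]' --pt "0 0 -0.06" --pt "0 0 -0.12" --pt "0 0 -0.18" --pt "0 0 -0.22" --pt "0 0 -0.26" --pt "0 0 -0.285" --pt "0 0 -0.285" --pt "0 0 -0.285" --yaw '[0,0,0,0,0,0,0,0]'

```text
time: 16.63
tool_pos: [0.6104, -0.2228, 0.3218]
tcp_rot: [-2.04, -2.387, 0.001]
wrist_force: [1.2, 0.1, -0.2]
width: 0.994
grip_force: 0.0
```

Request:
drive_tool --claw '[60,50,40,40,40,40,40,40]' --pt "0 0 -0.006" --pt "0 0 -0.006" --pt "0 0 -0.006" --pt "0 0 -0.006" --pt "0 0 -0.006" --pt "0 0 -0.006" --pt "0 0 -0.006" --pt "0 0 -0.006" --yaw '[0,0,0,0,0,0,0,0]' --newtons 30

```text
time: 17.3
tool_pos: [0.6103, -0.2232, 0.3235]
tcp_rot: [2.039, 2.387, -0.001]
wrist_force: [-7.3, -0.3, 13.1]
width: 0.508
grip_force: 34.7
```

Request:
drive_tool --claw '[40,40,40,40]' --pt "0 0 0" --pt "0 0 0" --pt "0 0 0" --pt "0 0 0" --yaw '[0,0,0,0]'

```text
time: 17.63
tool_pos: [0.6103, -0.2232, 0.3235]
tcp_rot: [2.039, 2.387, -0.001]
wrist_force: [-7.3, 0.4, 13.3]
width: 0.508
grip_force: 34.6
```

Width stopped at about 45 mm, so the trigger is fully in. Release it and repeat.

Request:
drive_tool --claw '[85,85,85,85,85,85,85,85]' --pt "0 0 0" --pt "0 0 0" --pt "0 0 0" --pt "0 0 0" --pt "0 0 0" --pt "0 0 0" --pt "0 0 0" --pt "0 0 0" --yaw '[0,0,0,0,0,0,0,0]'

```text
time: 18.3
tool_pos: [0.6104, -0.2225, 0.319]
tcp_rot: [-2.04, -2.388, 0.0]
wrist_force: [0.5, -0.4, 0.4]
width: 0.995
grip_force: 0.0
```

Request:
drive_tool --claw '[60,50,40,40,40,40,40,40]' --pt "0 0 0" --pt "0 0 0" --pt "0 0 0" --pt "0 0 0" --pt "0 0 0" --pt "0 0 0" --pt "0 0 0" --pt "0 0 0" --yaw '[0,0,0,0,0,0,0,0]'

```text
time: 18.97
tool_pos: [0.6104, -0.223, 0.322]
tcp_rot: [2.04, 2.387, -0.001]
wrist_force: [-5.4, 0.1, 11.5]
width: 0.504
grip_force: 35.7
```

Request:
drive_tool --claw '[85,85,85,85,85,85,85,85]' --pt "0 0 0" --pt "0 0 0" --pt "0 0 0" --pt "0 0 0" --pt "0 0 0" --pt "0 0 0" --pt "0 0 0" --pt "0 0 0" --yaw '[0,0,0,0,0,0,0,0]'

```text
time: 19.63
tool_pos: [0.6104, -0.2225, 0.319]
tcp_rot: [-2.04, -2.388, 0.0]
wrist_force: [0.7, 0.9, 0.6]
width: 0.996
grip_force: 0.0
```

Request:
drive_tool --claw '[60,50,40,40,40,40,40,40]' --pt "0 0 0" --pt "0 0 0" --pt "0 0 0" --pt "0 0 0" --pt "0 0 0" --pt "0 0 0" --pt "0 0 0" --pt "0 0 0" --yaw '[0,0,0,0,0,0,0,0]'

```text
time: 20.3
tool_pos: [0.6104, -0.2229, 0.322]
tcp_rot: [2.04, 2.388, -0.001]
wrist_force: [-4.4, 0.8, 11.1]
width: 0.507
grip_force: 35.7
```

Request:
drive_tool --claw '[85,85,85,85,85,85,85,85]' --pt "0 0 0" --pt "0 0 0" --pt "0 0 0" --pt "0 0 0" --pt "0 0 0" --pt "0 0 0" --pt "0 0 0" --pt "0 0 0" --yaw '[0,0,0,0,0,0,0,0]'

```text
time: 20.97
tool_pos: [0.6104, -0.2225, 0.3191]
tcp_rot: [-2.04, -2.389, 0.0]
wrist_force: [-0.7, 0.4, 1.4]
width: 0.994
grip_force: 0.0
```

Request:
drive_tool --claw '[85,85,85,85,85,85,85,85]' --pt "0 0 0.06" --pt "0 0 0.14" --pt "0 0 0.22" --pt "0 0 0.3" --pt "0 -0.03 0.35" --pt "0 -0.06 0.35" --pt "0 -0.06 0.35" --pt "0 -0.06 0.35" --yaw '[0,0,0,0,0,0,0,0]'

```text
time: 21.63
tool_pos: [0.6102, -0.2531, 0.4936]
tcp_rot: [-2.041, -2.387, 0.0]
wrist_force: [-0.6, 0.6, -0.2]
width: 0.999
grip_force: 0.0
```

```bash
python3 top.py
```

```text
21.6333 [ 0.6102 -0.2531  0.4936] 0.9985561726166094 [-0.6  0.6 -0.2]
[281.88102344 163.97299931]
cream 111 [ 0.6068558  -0.22375416  0.16522169]
inner 80 [ 0.60621893 -0.22370485  0.16522268]
rim 1429 ((0.606130063533783, -0.22299973666667938), 0.01836259476840496) 0.19529072508081513
trig 303 [ 0.63557189 -0.22645686  0.15801547] [ 0.64758523 -0.20856979  0.1795957 ] [ 0.64071158 -0.2166655   0.17626976]
```

View pics/top.png

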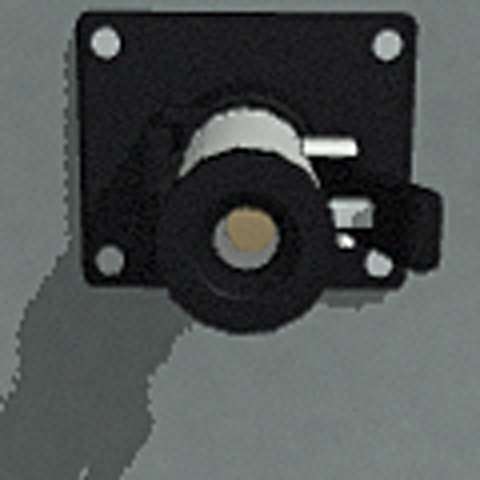

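The picture shows the cream end at (250,228), deep in the bore. Its depth reads 30 mm below the rim, and the trigger at (420,228) is back out. I'll hand in.

```bash
python3 -c "
from workcell import bot
print(bot.finish_job())"
```

```text
the job is handed in; nothing more can be done
None
```

The job is handed in: the full stick is in the pen, its end measured about 30 mm below the rim after three squeezes; the trigger is released, the arm is clear, and I saw nothing else touched.

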